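# Nest a mounting channel over the base pair

### The job

Stow the wide loose channel that lies open side down: lay it across the two open-up channels on the grey board so that it straddles their gap and interlocks, one of its flanges standing down in each trough. It should lie level and in line with them, its ends not hanging out past theirs; lower it all the way before you let go, and leave the other two loose channels where they are.

Things in the scene. Friction and masses are not known exactly. Their poses are not given: they have to be found in the camera images.
- loose_channel_mid (a point): The channel to stow: slotted aluminium U-section 120 mm long, 60 wide, 36 high, walls 4 (52 inside), 0.11 to 0.23 kg, lying open side down on the table, slotted web on top. Point: centre of its outline, half-way up (18 mm under the top face). x along its length, y from flange to flange, z up. Can be gripped over the two outer flange faces, 60 mm apart.
- upturned_channel_mid (a point): Bystander: an aluminium channel of the same size (120 x 60 x 36 mm) that lies the wrong way, open side up. Point at the centre of its outline, 18 mm up; x along its length. To be left alone.
- narrow_channel_mid (a point): Bystander: an aluminium channel, open side down, too narrow to straddle the gap: 120 mm long, 24 mm wide, 36 mm high, walls 4 mm. Point at the centre of its outline, 18 mm up; x along its length. To be left alone.
- pair_mid (a point): Fixed grey board 200x156x8 mm with two channels (180 long, 60 wide, 36 high, walls 4 mm) screwed on side by side, open up, 12 mm apart. Point: mid-gap, mid-length, at trough floor height (12 mm over the table, 32 under the flange tops). x along them, y across, z up. Inner flanges fill y -10..10 mm, troughs 10..62 mm each side. A nested channel's centre is 18 mm above this point.

How it is judged:
On the way:
1. the wide open-down channel, still gripped, is lowered over the gap until its flanges are down in the troughs (within 12 mm of the floors) (contact force between loose_channel and the fingers above 0.5 N and z of loose_channel_mid in the frame of pair_mid below 0.03 m and y of loose_channel_mid in the frame of pair_mid between -0.02 and 0.02 m and x of loose_channel_mid in the frame of pair_mid between -0.034 and 0.034 m), for 0.1 s.
At the end, for the whole second after the job is handed in: The wide channel, open side down, is seated over the gap with both flanges on the trough floors (height within 5 mm, level within 6 degrees), within 20 mm of the gap's middle across, within 34 mm of the middle lengthways (ends not hanging out), in line within 11 degrees (z of loose_channel_mid in the frame of pair_mid between 0.013 and 0.023 m and y of loose_channel_mid in the frame of pair_mid between -0.02 and 0.02 m and x of loose_channel_mid in the frame of pair_mid between -0.034 and 0.034 m and angle between loose_channel_mid's own z axis and vertical below 0.1 rad and angle between the x axis of loose_channel_mid and the x axis of pair_mid, either way round below 0.2 rad); the robot touches nothing.
It fails at once if the upturned channel is shifted by more than 25 mm (distance of upturned_channel_mid from where it was at the start of the episode above 0.025 m).
It fails at once if the narrow channel is shifted by more than 25 mm (distance of narrow_channel_mid from where it was at the start of the episode above 0.025 m).
It also fails if it takes over 43 s, if anything falls off the work surface, if the arm or the gripper's body presses on something with over 40 N, if the wrist force passes 120 N, or if a joint passes its speed limit or range.

### The arm

A 7-joint arm with a two-finger parallel gripper is mounted at the origin on a cart in front of the work surface, level with it; the furniture and walls round the work are solid. World frame = base frame: x ahead of the robot, y to its left, z up, the work surface at z = 0. Lengths are in m, angles in rad, forces in N, time in s.
With the tool pointing down it reaches from about 0.425 to 0.875 m from the base axis. Payload 4.7 kg.
Tool frame: the origin (TCP) lies midway between the tips of the shut fingers; the grasp point (between the pads) lies 19 mm behind it; z points along the fingers, y is the line along which they close (so a half turn about z gives the same grasp; the last joint's range is limited). The gripper opens to 85 mm and grips with 20 to 120 N. Pads are 22 mm wide; open, the fingers measure 114 mm over their backs; the gripper's body (76 mm by 85 mm) begins 54 mm behind the grasp point. The pads swing forward as they close: fully open they stand 13 mm farther back than shut.
Start: joints at [-1.246, 0.321, -0.07, 1.45, 0.023, 1.371, -0.057], TCP at [0.199, 0.619, 0.196] pointing down, gripper open.
Joint ranges: [-2.86, 2.86], [-0.3, 2.09], [-1.38, 1.24], [0.06, 2.45], [-1.56, 4.7], [0.09, 2.05], [-2.69, 2.69]. Speed limits (rad/s): [2.57, 2.57, 3.14, 3.14, 3.14, 3.14, 3.14].

### API

Orientations are given as a rotation vector (axis times angle).
In Python, from plant import readout, viewer, order gives the robot as it stands.
- The arm moves only by the tool carry_out, never from a script. Its argument "steps" is text: rows parted by semicolons, each of 7 numbers parted by spaces: the turn, a rotation vector about the tool's x, y, z in degrees, then the shift along the tool's x, y, z in mm, then the opening in per cent of the stroke, from 0 (shut) to 100 (fully open). A call has 1 to 10 rows; each row is the pose to reach, as a shift and turn from the pose commanded when the call began, along the tool's axes at that moment; what a row does not reach only later rows make up. A row lasts 1/8 s, in which the tool goes at most 62.5 mm and 10.7 degrees, less where a joint would pass 70% of its speed; a pose out of reach is approached as far as the arm can. A call with a gripper value outside its range is refused whole. The fingers move at their own pace and stop on an object; the grip force is fixed at half the most. Time passes only in rows, so rows that repeat a pose let the fingers close. It gives the time, the measured TCP pose, the force, the opening and the grip force at its end, in the units of the state.
- readout.read_state(): the state, without advancing time (a new reading comes with each control period).
- viewer.capture(name): name is "scene" or "top"; returns the picture (480x640x3 uint8, red, green, blue); there is no depth.
- viewer.camera_info(name): a dict with "camera_matrix" (3x3 intrinsics, pixels), "R" (3x3) and "t" (3): a world point X has camera coordinates R X + t. Camera axes: x right, y down, z forward; pixel columns grow to the right and rows downward; lengths in m; the calibration is good to about 2 mm. A picture is of the moment at which its call begins. camera_info takes no time and is no camera call.
- order.hand_in(): hands the job in; it is judged then, once.
Trained networks look in the newest picture that a camera, given by its name, has taken for a name from the list of things; names that differ only in an ending like _2 or _b are one class to them, and where a whole thing is asked for, a point or a joint stands for the part that bears it (a point fixed in the world has none). Each returns a list of dicts, best first, with "confidence" (0 to 1); they miss things now and then, are a little off and sometimes report something else, mostly with a low value. They report only what shows in the picture. A call takes as long as a camera call.
- viewer.regions_of(query, camera): "region" (480x640 bool, what is visible of it) and "box" ([centre column, centre row, width, height] in pixels, round what is visible of it).
- viewer.mark_of(query, camera): "location" ([column, row] in pixels: a listed point, or the origin of a listed thing).
The state is a dict: "time": time; "joint_pos": joint angles; "qvel": joint speeds; "joint_efforts": joint torques, N m; "tcp_pos": TCP position; "tcp_rot": TCP orientation; "wrist_force": force on the tool from outside, world axes, zero at the start; "wrist_torque": the same for the moment, N m; "finger_gap": opening from 0.0 (shut) to 1.0 (fully open); "grip_force": force on a finger pad.
Only numpy, scipy, OpenCV 4.12 (cv2) and the standard library are available. Lean on these libraries where they do the work, as an engineer would, in place of code of your own. Each camera call takes 0.05 s, during which the arm holds its last target. There are 200 camera calls.

## Working session

There is one attempt and no reset: what is moved stays moved. The work goes in short steps, Python scripts to look and compute and a tool call to move; the robot and the scene stay as the last step left them, time stands still between calls to the robot, and variables do not carry over. Pictures are saved under pics/ and viewed, at most 10 in all, crops included, and the job is handed in when it is done.

Besides the shell and the picture viewer there is one more tool, called after "Call:" in YAML: its name, and indented under it one key for each argument. carry_out: Moves the arm, as the interface text tells. Its arguments: {"type":"object","properties":{"steps":{"type":"string"}},"required":["steps"]}

```bash
mkdir -p pics
cat > h.py <<'E'
import numpy as np, cv2
from plant import readout, viewer, order
def ray(cam,px,z):
    c=viewer.camera_info(cam);K=np.array(c["camera_matrix"]);R=np.array(c["R"]);t=np.array(c["t"])
    d=R.T@np.linalg.inv(K)@np.array([px[0],px[1],1.]);o=-R.T@t
    return o+d*(z-o[2])/d[2]
def proj(cam,X):
    c=viewer.camera_info(cam);p=np.array(c["camera_matrix"])@(np.array(c["R"])@np.array(X)+np.array(c["t"]));return p[:2]/p[2]
def snap(cam,fn):
    im=viewer.capture(cam);cv2.imwrite("pics/"+fn,im[:,:,::-1]);return im
E
python3 - <<'E'
from h import *
np.set_printoptions(precision=4,suppress=True)
Z=dict(loose_channel_mid=.018,upturned_channel_mid=.018,narrow_channel_mid=.018,pair_mid=.012)
ims=[snap("top","a_top.png"),snap("scene","a_scene.png")]
for c in("top","scene"):
    i=viewer.camera_info(c);print(c,-np.array(i["R"]).T@i["t"])
    for n in Z:
        for m in viewer.mark_of(n,c)[:2]: print(c,n,np.round(m["location"],1),round(m["confidence"],2),ray(c,m["location"],Z[n]))
        if n!="pair_mid":
          for m in viewer.regions_of(n,c)[:2]:
            u=m["region"].astype(np.uint8);cs=max(cv2.findContours(u,0,2)[0],key=cv2.contourArea)
            b=cv2.boxPoints(cv2.minAreaRect(cs));print("  reg",round(m["confidence"],2),u.sum(),[ray(c,p,.036)[:2].round(3).tolist() for p in b])
s=readout.read_state();print(s)
E
```

```text
top [0.4419 0.0419 0.9408]
  reg 0.68 2125 [[0.532, 0.209], [0.538, 0.144], [0.418, 0.132], [0.413, 0.197]]
top upturned_channel_mid [181.7 256.4] 0.67 [0.4814 0.317  0.018 ]
  reg 0.4 2131 [[0.532, 0.21], [0.538, 0.145], [0.417, 0.132], [0.411, 0.197]]
top narrow_channel_mid [336.7 241.5] 0.76 [0.5134 0.0259 0.018 ]
  reg 0.65 846 [[0.572, 0.056], [0.578, 0.029], [0.462, 0.003], [0.456, 0.029]]
top pair_mid [334.4 241.2] 0.68 [0.5144 0.0301 0.012 ]
top pair_mid [450.7 259.9] 0.6 [ 0.482  -0.1891  0.012 ]
scene [-0.0674 -0.5799  0.5624]
scene loose_channel_mid [279.  242.4] 0.77 [0.4739 0.1711 0.018 ]
  reg 0.66 1690 [[0.404, 0.191], [0.565, 0.211], [0.509, 0.099], [0.366, 0.091]]
scene upturned_channel_mid [239.6 220.2] 0.83 [0.4696 0.3025 0.018 ]
  reg 0.7 1344 [[0.397, 0.315], [0.569, 0.385], [0.522, 0.254], [0.369, 0.203]]
scene narrow_channel_mid [348.4 264.3] 0.97 [0.5188 0.0197 0.018 ]
  reg 0.66 1210 [[0.435, 0.019], [0.591, 0.058], [0.564, -0.008], [0.418, -0.038]]
scene pair_mid [425.5 326.6] 0.64 [ 0.4885 -0.1868  0.012 ]
{'time': 0.8, 'joint_pos': array([-1.2459,  0.321 , -0.0701,  1.4505,  0.0226,  1.3708, -0.0569]), 'qvel': array([ 0.0014,  0.0003, -0.0026, -0.0006, -0.0018,  0.0004, -0.0003]), 'joint_efforts': array([  0.0001, -49.3336,  -0.3814, -31.4554,   0.0131,   0.0013,
         0.    ]), 'tcp_pos': array([0.1988, 0.6189, 0.1959]), 'tcp_rot': array([0.4862, 3.1036, 0.0001]), 'wrist_force': array([ 0.5598,  0.2261, -0.7394]), 'wrist_torque': array([-0.0466, -0.0172,  0.0191]), 'grip_force': 0.0, 'finger_gap': 1.0009950716529836}
```

View pics/a_top.png

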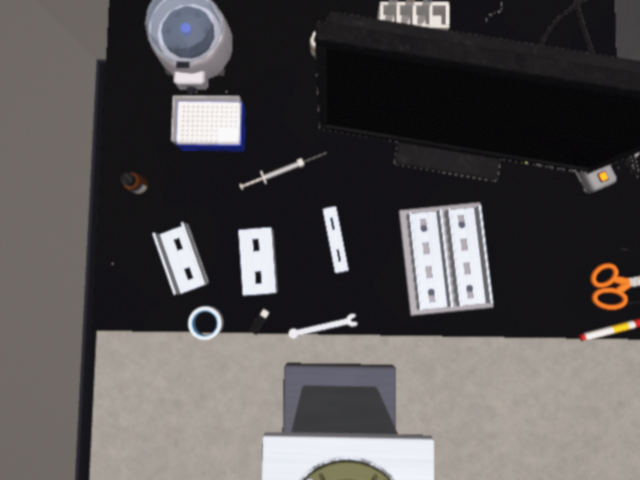

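View pics/a_scene.png

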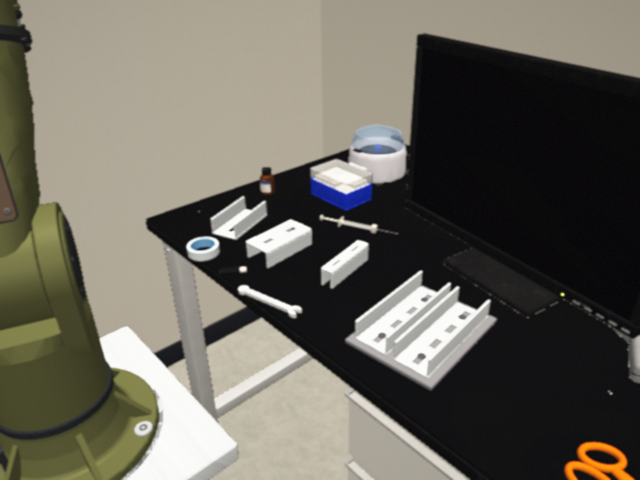

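The pictures show the upturned channel at top px (180,258), the wide loose channel at (257,261), the narrow one at (335,240) and the fixed pair at (447,259). The network's marks agree for the loose channel, about (0.475, 0.172) at yaw 6°. Its first pair_mid mark in the top view falls on the narrow channel, so I reject it. Next I'll get the pair's yaw.

```bash
cat >> h.py <<'E'
from scipy.spatial.transform import Rotation as Ro
def move(pos,yaw):  # tool y along yaw+90deg, pointing down; returns row turn(deg), shift(mm)
    s=readout.read_state();R0=Ro.from_rotvec(s["tcp_rot"]);best=None
    for f in(0,180):
        T=Ro.from_euler("z",yaw+f,degrees=True)*Ro.from_euler("x",180,degrees=True)
        d=(R0.inv()*T).as_rotvec(degrees=True)
        if best is None or np.linalg.norm(d)<np.linalg.norm(best): best=d
    return best.round(1),(R0.inv().apply(np.array(pos)-s["tcp_pos"])*1000).round(1)
E
python3 - <<'E'
from h import *
im=cv2.imread("pics/a_top.png");g=im.max(2);m=np.zeros_like(g);m[195:325,390:505]=(g[195:325,390:505]>60)*255
cs=max(cv2.findContours(m,0,2)[0],key=cv2.contourArea)
r=cv2.minAreaRect(cs);b=cv2.boxPoints(r)
P=np.array([ray("top",p,.008)[:2] for p in b]);print(b.round(0).tolist(),P.round(3).tolist(),P.mean(0))
e=[P[1]-P[0],P[2]-P[1]];print([ (np.linalg.norm(v).round(3),np.degrees(np.arctan2(v[1],v[0])).round(1)) for v in e])
pc=np.array([.484,-.188])
for yaw in(4,5,6):
  R=Ro.from_euler("z",yaw,degrees=True)
  print(yaw,[proj("top",R.apply([sx*.1,sy*.078,.008])+[*pc,0]).round(0).tolist() for sx in(-1,1) for sy in(-1,1)])
print(move([.475,.172,.12],5.5), Ro.from_rotvec(readout.read_state()["tcp_rot"]).as_matrix().round(3))
E
```

```text
[[398.0, 209.0], [482.0, 200.0], [494.0, 308.0], [410.0, 317.0]] [[0.577, -0.09], [0.597, -0.251], [0.394, -0.271], [0.374, -0.113]] [ 0.48578599 -0.18107518]
[(np.float64(0.162), np.float64(-82.9)), (np.float64(0.204), np.float64(-174.3))]
4 [[495.0, 310.0], [412.0, 314.0], [487.0, 204.0], [405.0, 209.0]]
5 [[496.0, 309.0], [413.0, 315.0], [486.0, 204.0], [404.0, 210.0]]
6 [[497.0, 308.0], [414.0, 316.0], [485.0, 203.0], [403.0, 210.0]]
(array([  0. ,   0. , -23.3]), array([-399.6, -341. ,   75.9])) [[-0.952  0.306  0.   ]
 [ 0.306  0.952  0.   ]
 [-0.     0.    -1.   ]]
```

Call:
carry_out:
  steps: "0 0 -23 -400 -341 60 100;0 0 -23 -400 -341 60 100;0 0 -23 -400 -341 60 100;0 0 -23 -400 -341 60 100;0 0 -23 -400 -341 60 100;0 0 -23 -400 -341 60 100;0 0 -23 -400 -341 60 100;0 0 -23 -400 -341 60 100;0 0 -23 -400 -341 60 100;0 0 -23 -400 -341 60 100"

```text
time: 2.05
tcp_pos: [0.4765, 0.1691, 0.1358]
tcp_rot: [-0.134, 3.138, -0.001]
wrist_force: [-0.8, 0.4, -0.7]
finger_gap: 1.002
grip_force: 0.0
```

Run:
```python
from h import *
a=snap("top","b_top.png")[180:340,140:380];b=snap("scene","b_scene.png")[150:310,180:420]
cv2.imwrite("pics/b.png",cv2.resize(np.vstack([a,b]),None,fx=1.85,fy=1.85)[:,:,::-1])
s=readout.read_state();print(s["time"],s["tcp_pos"],move([.475,.172,.002],5.5))
```

```text
2.15 [0.47502897 0.17271485 0.13596177] (array([ 0. , -0. , -0.3]), array([ 1.00e-01, -8.00e-01,  1.34e+02]))
```

View pics/b.png

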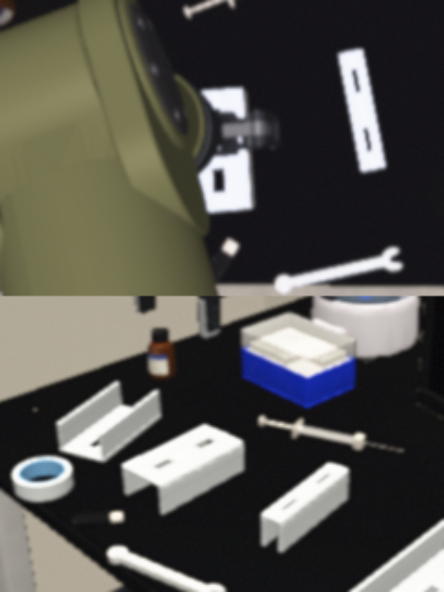

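The crop shows the wide channel still at about (185,470) in the scene half, with the gripper above it. The top view is mostly hidden by the arm. I'll descend and stop just above the channel for a check.

Call:
carry_out:
  steps: "0 0 0 0 -1 45 100;0 0 0 0 -1 90 100;0 0 0 0 -1 94 100;0 0 0 0 -1 94 100"

```text
time: 2.65
tcp_pos: [0.4758, 0.1723, 0.043]
tcp_rot: [-0.145, 3.137, 0.001]
wrist_force: [0.2, -0.0, 0.0]
finger_gap: 1.0
grip_force: 0.0
```

Run:
```python
from h import *
b=snap("scene","c_scene.png")[170:300,190:390]
cv2.imwrite("pics/c.png",cv2.resize(b,None,fx=4,fy=4,interpolation=cv2.INTER_CUBIC)[:,:,::-1])
s=readout.read_state();print(s["time"],s["tcp_pos"],move([.475,.172,.002],5.5))
```

```text
2.7 [0.47660274 0.17230318 0.04365802] (array([ 0.1,  0.2, -0.2]), array([ 1.7, -0.2, 41.7]))
```

View pics/c.png

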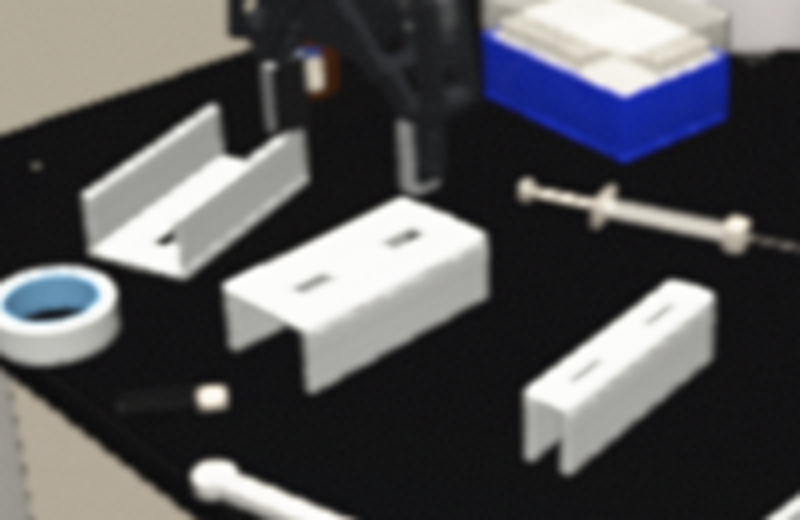

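The near fingertip is at about px (294,217), while the channel's top is centred at about (279,236). I'll check this by projection before going lower.

Run:
```python
from h import *
R=Ro.from_euler("z",5.5,degrees=True);c=np.array([.476,.172,0])
for y in(-.0425,-.057,.0425,.057):
  for z in(.043,.056,.08): print(y,z,proj("scene",c+R.apply([0,y,z])).round(0))
print("chan",[proj("scene",c+R.apply([sx*.06,sy*.03,.036])).round(0).tolist() for sx in(-1,1) for sy in(-1,1)])
i=viewer.camera_info("scene");print(i["R"],i["t"],i["camera_matrix"])
for cam in("scene","top"):
  for m in viewer.mark_of("loose_channel_mid",cam)[:1]: print(m["location"],ray(cam,m["location"],.018))
```

```text
-0.0425 0.043 [294. 238.]
-0.0425 0.056 [294. 232.]
-0.0425 0.08 [293. 221.]
-0.057 0.043 [299. 241.]
-0.057 0.056 [299. 235.]
-0.057 0.08 [299. 224.]
0.0425 0.043 [264. 224.]
0.0425 0.056 [264. 218.]
0.0425 0.08 [263. 208.]
0.057 0.043 [259. 222.]
0.057 0.056 [259. 216.]
0.057 0.08 [258. 205.]
chan [[267.0, 251.0], [246.0, 241.0], [311.0, 228.0], [290.0, 218.0]]
[[ 0.73451546 -0.67857155 -0.00526198]
 [-0.34416933 -0.36583856 -0.86470204]
 [ 0.58483717  0.63694803 -0.5022576 ]] [-0.3410487   0.25101409  0.69126053] [[539.02389759   0.         334.06899355]
 [  0.         539.02389759 237.48214805]
 [  0.           0.           1.        ]]
[279.8, 242.5] [0.47483287 0.16970398 0.018     ]
[257.0, 262.0] [0.47286306 0.17492351 0.018     ]
```

Run:
```python
from h import *
for p in([.475,.172,.149],[.475,.125,.149],[.475,.115,.149],[.475,.115,.2]): print(proj("top",p).round(0),proj("scene",p).round(0))
a=snap("top","d_top.png")[200:320,200:360]; b=cv2.imread("pics/b_scene.png")[100:220,220:380][:,:,::-1]; c=cv2.imread("pics/c_scene.png")[140:260,220:380][:,:,::-1]
v=lambda u:cv2.resize(np.clip(u.astype(float)*1.0,0,255)**.6*255**.4,None,fx=2.5*1,fy=2.5,interpolation=cv2.INTER_CUBIC)
x=np.hstack([v(a),v(c)]);cv2.imwrite("pics/d.png",x[:,:,::-1])
```

```text
[247. 258.] [275. 182.]
[276. 258.] [291. 189.]
[283. 258.] [295. 191.]
[279. 257.] [293. 165.][ WARN:0@0.451] global loadsave.cpp:1063 imwrite_ Unsupported depth image for selected encoder is fallbacked to CV_8U.
```

View pics/d.png

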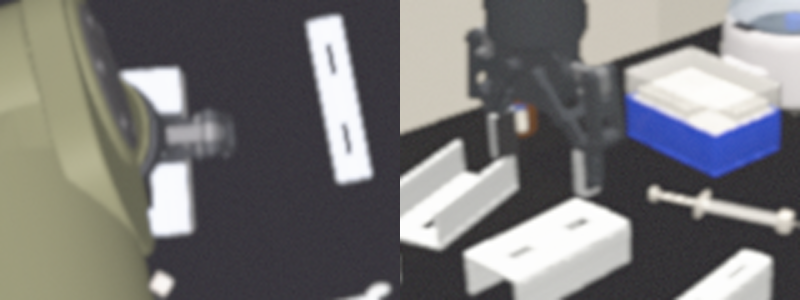

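The top view puts the finger in line with the channel, about 10 mm towards +x. The scene view puts the open tips some 35 mm behind the TCP. I'll go down gently and look again.

Call:
carry_out:
  steps: "0 0 0 3 0 20 100;0 0 0 6 0 38 100;0 0 0 6 0 38 100;0 0 0 6 0 38 100"

```text
time: 3.35
tcp_pos: [0.4705, 0.1708, 0.005]
tcp_rot: [-0.142, 3.136, 0.001]
wrist_force: [0.2, 0.3, -0.4]
finger_gap: 0.999
grip_force: 0.0
```

Run:
```python
from h import *
a=snap("top","e_top.png")[200:320,200:360]; c=snap("scene","e_scene.png")[160:280,220:380]
v=lambda u:cv2.resize((u.astype(float)**.6*255**.4).astype(np.uint8),None,fx=2.5,fy=2.5,interpolation=cv2.INTER_CUBIC)
cv2.imwrite("pics/e.png",np.hstack([v(a),v(c)])[:,:,::-1])
s=readout.read_state();print(s["time"],s["tcp_pos"],s["tcp_rot"],s["wrist_force"])
```

```text
3.45 [0.4706075  0.17080183 0.00503286] [-1.42067998e-01  3.13624690e+00  1.57752641e-03] [ 1.02628228  0.14404738 -0.18818394]
```

View pics/e.png

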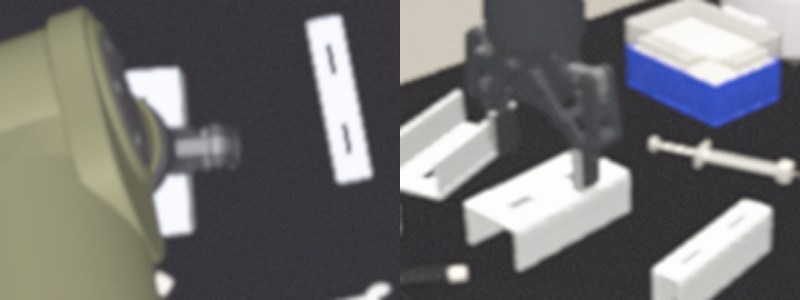

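The near fingertip ends at about px (295,235), level with the channel's near top edge. Forces are nil, so the open tips are still at z≈0.045 and I need to go deeper. I'll do it in guarded small steps.

Call:
carry_out:
  steps: "0 0 0 0 0 6 100;0 0 0 0 0 12 100;0 0 0 0 0 12 100"

```text
time: 3.82
tcp_pos: [0.4689, 0.1701, -0.0089]
tcp_rot: [0.142, -3.137, 0.001]
wrist_force: [0.5, 0.6, 0.6]
finger_gap: 0.998
grip_force: 0.0
```

Run:
```python
from h import *
a=snap("top","f_top.png")[200:320,200:360]; c=snap("scene","f_scene.png")[160:280,220:380]
v=lambda u:cv2.resize((u.astype(float)**.6*255**.4).astype(np.uint8),None,fx=2.5,fy=2.5,interpolation=cv2.INTER_CUBIC)
cv2.imwrite("pics/f.png",np.hstack([v(a),v(c)])[:,:,::-1])
s=readout.read_state();print(s["time"],s["tcp_pos"],s["tcp_rot"],s["wrist_force"])
```

```text
3.925 [ 0.46934732  0.17026903 -0.00838077] [ 1.42348584e-01 -3.13798487e+00  3.51419953e-04] [-0.2268071   0.60779505 -0.43033689]
```

View pics/f.png

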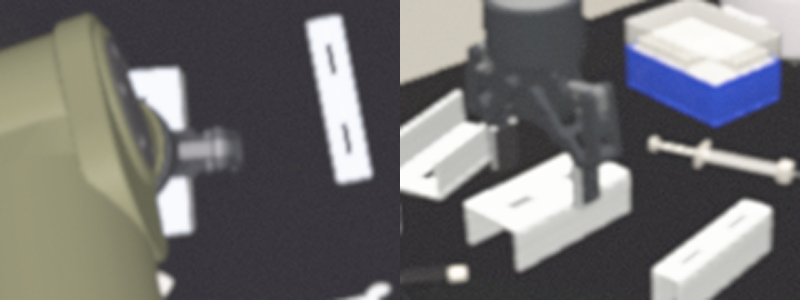

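The near tip now overlaps the flange by about 8 mm at (590,205) in the crop, with no contact force. I'll go 15 mm more and close.

Call:
carry_out:
  steps: "0 0 0 0 0 8 100;0 0 0 0 0 14 100;0 0 0 0 0 14 100;0 0 0 0 0 14 50;0 0 0 0 0 14 50;0 0 0 0 0 14 50;0 0 0 0 0 14 50"

```text
time: 4.8
tcp_pos: [0.4701, 0.1707, -0.0216]
tcp_rot: [-0.142, 3.137, 0.001]
wrist_force: [-0.2, 0.4, 4.5]
finger_gap: 0.686
grip_force: 65.5
```

Gripped: the gap reads 58 mm and the grip force 65 N. Now lift.

Call:
carry_out:
  steps: "0 0 0 0 0 -30 50;0 0 0 0 0 -70 50;0 0 0 0 0 -110 50;0 0 0 0 0 -110 50"

```text
time: 5.3
tcp_pos: [0.4715, 0.1712, 0.0904]
tcp_rot: [-0.142, 3.133, 0.004]
wrist_force: [0.3, 0.2, -2.7]
finger_gap: 0.686
grip_force: 65.7
```

Run:
```python
from h import *
s=readout.read_state();print(s["time"],s["tcp_pos"],s["finger_gap"],s["grip_force"],s["wrist_force"])
R=Ro.from_rotvec(s["tcp_rot"]);print(R.as_matrix().round(3),move([.480,.1707-.356,s["tcp_pos"][2]],6))
```

```text
5.3 [0.4714996  0.17119877 0.0904189 ] 0.6857666235735524 65.66762655973434 [ 0.25890304  0.18830235 -2.71237634]
[[-0.996 -0.09   0.005]
 [-0.09   0.996  0.003]
 [-0.005  0.002 -1.   ]] (array([ 0.1,  0.3, -0.8]), array([  23.8, -355.8,   -1. ]))
```

Call:
carry_out:
  steps: "0 0 -0.5 2 -30 0 50;0 0 -0.5 5 -80 0 50;0 0 -0.5 9 -135 0 50;0 0 -0.5 12 -190 0 50;0 0 -0.5 16 -245 0 50;0 0 -0.5 20 -300 0 50;0 0 -0.5 23 -340 0 50;0 0 -0.5 24 -356 0 50;0 0 -0.5 24 -356 0 50;0 0 -0.5 24 -356 0 50"

```text
time: 6.55
tcp_pos: [0.4771, -0.1849, 0.0867]
tcp_rot: [0.158, -3.136, -0.002]
wrist_force: [0.2, 0.6, -2.1]
finger_gap: 0.688
grip_force: 65.5
```

Run:
```python
from h import *
a=snap("top","g_top.png")[180:340,360:520]; c=snap("scene","g_scene.png")[220:390,320:520]
print(viewer.mark_of("loose_channel_mid","top")[:1],viewer.mark_of("loose_channel_mid","scene")[:1])
v=lambda u,f:cv2.resize((u.astype(float)**.6*255**.4).astype(np.uint8),f,interpolation=cv2.INTER_CUBIC)
cv2.imwrite("pics/g.png",np.hstack([v(a,(360,360)),v(c,(424,360))])[:,:,::-1])
s=readout.read_state();print(s["time"],s["tcp_pos"],s["tcp_rot"],s["finger_gap"],s["grip_force"])
# expected projections of carried channel if centred over pair, z shift = tcp lift .112
R=Ro.from_euler("z",6,degrees=True);o=np.array([.485,-.184,.148])
for cam in("scene","top"):print(cam,[proj(cam,o+R.apply([sx*.06,sy*.03,0])).round(0).tolist() for sx in(-1,1) for sy in(-1,1)])
```

```text
[{'location': [465.2, 258.2], 'confidence': 0.84}] [{'location': [427.7, 267.1], 'confidence': 0.86}]
6.75 [ 0.47789048 -0.18516282  0.08760039] [ 1.58897066e-01 -3.13737538e+00 -8.24412179e-04] 0.6862784277371022 65.47022581100464
scene [[425.0, 279.0], [389.0, 263.0], [469.0, 244.0], [434.0, 232.0]]
top [[492.0, 290.0], [454.0, 294.0], [483.0, 216.0], [446.0, 219.0]]
```

View pics/g.png

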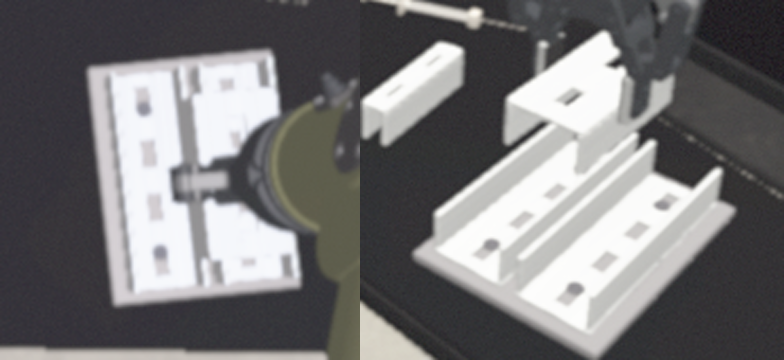

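The carried channel is level over the gap. Its left edge is at top px ≈(445–454) as projected, and the scene mark (428,267) agrees to a few mm. I'll lower in guarded steps.

Call:
carry_out:
  steps: "0 0 0 0 0 20 50;0 0 0 0 0 45 50;0 0 0 0 0 60 50;0 0 0 0 0 72 50;0 0 0 0 0 78 50;0 0 0 0 0 78 50"

```text
time: 7.5
tcp_pos: [0.4778, -0.1864, 0.0098]
tcp_rot: [0.156, -3.138, 0.0]
wrist_force: [0.6, -0.0, -2.1]
finger_gap: 0.685
grip_force: 65.5
```

Run:
```python
from h import *
a=snap("top","i_top.png")[180:340,360:520]; c=snap("scene","i_scene.png")[220:390,320:520]
v=lambda u,f:cv2.resize((u.astype(float)**.6*255**.4).astype(np.uint8),f,interpolation=cv2.INTER_CUBIC)
cv2.imwrite("pics/i.png",np.hstack([v(a,(360,360)),v(c,(424,360))])[:,:,::-1])
s=readout.read_state();print(s["time"],s["tcp_pos"],s["wrist_force"],s["finger_gap"],s["grip_force"])
```

```text
7.6 [ 0.4783437  -0.18658191  0.01033066] [ 0.25664794  0.05532134 -1.67288523] 0.6897453459802301 65.52707433700562
```

View pics/i.png

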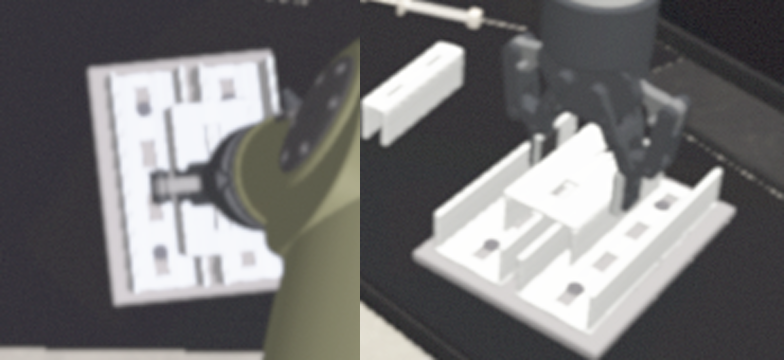

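The flanges now straddle the two inner walls at scene crop (540,225), clear on both sides, with only the channel's weight on the wrist. I'll lower the rest of the way.

Call:
carry_out:
  steps: "0 0 0 0 0 8 50;0 0 0 0 0 15 50;0 0 0 0 0 18 50;0 0 0 0 0 18 50"

```text
time: 8.1
tcp_pos: [0.4775, -0.1863, -0.0086]
tcp_rot: [0.156, -3.137, -0.0]
wrist_force: [-0.4, -0.1, -1.6]
finger_gap: 0.684
grip_force: 65.5
```

Call:
carry_out:
  steps: "0 0 0 0 0 1 50;0 0 0 0 0 2 50;0 0 0 0 0 2 50"

```text
time: 8.48
tcp_pos: [0.478, -0.1864, -0.0096]
tcp_rot: [-0.156, 3.137, 0.001]
wrist_force: [-0.8, 1.1, 5.2]
finger_gap: 0.687
grip_force: 66.2
```

Seated: the force went from −1.6 to +5 N. I'll open part-way, since the outer walls are near, and rise.

Call:
carry_out:
  steps: "0 0 0 0 0 0 84;0 0 0 0 0 0 84;0 0 0 0 0 0 84;0 0 0 0 0 -15 84;0 0 0 0 0 -40 84;0 0 0 0 0 -80 84;0 0 0 0 0 -140 84;0 0 0 0 0 -160 84;0 0 0 0 0 -160 84"

```text
time: 9.6
tcp_pos: [0.4794, -0.1869, 0.1525]
tcp_rot: [-0.155, 3.133, -0.001]
wrist_force: [1.1, 0.8, -0.2]
finger_gap: 0.836
grip_force: 0.0
```

Run:
```python
from h import *
a=snap("top","j_top.png")[180:340,360:520]; c=snap("scene","j_scene.png")[220:390,320:520]
for k in("top","scene"):
  for m in viewer.mark_of("loose_channel_mid",k)[:1]: print(k,m["confidence"],ray(k,m["location"],.030))
v=lambda u,f:cv2.resize((u.astype(float)**.6*255**.4).astype(np.uint8),f,interpolation=cv2.INTER_CUBIC)
cv2.imwrite("pics/j.png",np.hstack([v(a,(360,360)),v(c,(424,360))])[:,:,::-1])
s=readout.read_state();print(s["time"],s["tcp_pos"],s["wrist_force"],s["finger_gap"],s["grip_force"])
```

```text
top 0.82 [ 0.47977056 -0.18475031  0.03      ]
scene 0.57 [ 0.48528274 -0.1902093   0.03      ]
9.8 [ 0.47682754 -0.18606338  0.14857755] [-0.27439923  0.41276759  1.02978456] 0.8408252817520985 0.0
```

View pics/j.png

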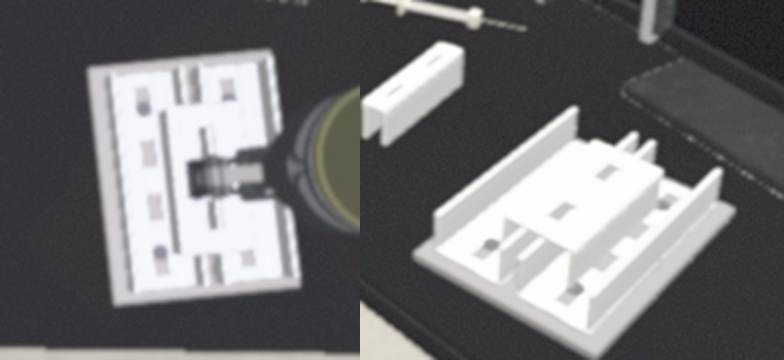

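The channel sits level, centred over the gap and in line, with both flanges down in the troughs and the gripper clear. The narrow channel has not moved.

```bash
python3 -c "
from plant import order;print(order.hand_in())"
```

```text
the job is handed in; nothing more can be done
None
```

The wide channel is seated over the gap with a flange in each trough, level and in line by the last pictures; the gripper is clear, the other two loose channels were not touched, and the job was handed in at about 10 s without a verdict being returned.

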